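# Stop the jigsaw table and flip its guard up

## Task

The cut on the jigsaw table is finished: make it ready for a blade change. Press the mushroom-shaped stop button on the switch box all the way down, then push the clear blade guard up from under the bar at its front, past its balance point, until it tips back and stays raised against its stop. Only push with the fingers: do not pinch, force or fling the guard, leave the start button alone and do not disturb the things lying around.

Things in the scene. Friction and masses are not known exactly. Their poses are not given: they have to be found in the camera images.
- saw: Jigsaw table: aluminium plate 320 (x) by 180 (y) by 6 mm fixed on the white bench. A thin saw blade stands 50 mm up through it, 30 mm in front (-x) of its centre; a square post at its far end carries the guard. Origin: centre of the plate's underside, at bench height. Its x points along the plate from the guard's front edge to the post: roughly the robot's left; z up.
- guard_angle (a joint): Guard's hinge angle, rad: 0 down, hood standing on the plate; grows as the front goes up; 1.3 fully raised, tail on its rubber stop. A weight clamped on the tail counterbalances it: below the balance point (0.45 to 0.75, varies) it falls shut; from 0.1 beyond it, it tips by itself to 1.3 within a few seconds and stays. Damped, slightly stiff hinge; 1 to 4 N at the front bar lift it.
- guard_hinge (a point): Point on the guard's hinge axis in its middle plane, on the post, 130 mm above the bench. The hinge axis is the saw's y axis.
- guard_lip (a point): Middle of the guard's front edge: a round aluminium bail bar, 12 mm diameter, along the saw's y, straight for 110 mm; the point is on its axis. Guard down: it lies 249 mm in front of (-x) and 52 mm below the hinge, 78 mm above the bench, free in front and beneath, with a 36 mm gap between it and the hood's front behind it. It moves with the guard.
- guard: The guard: clear hood, 76 mm wide, 145 mm long, its top 88 mm above the bench when down, with the bail bar round its front, on a cranked arm with a counterweight on an upright tail rod at the hinge, which reaches 275 mm above the bench. Its origin is the hinge point, its axes are the saw's when the guard is down; it turns with the guard.
- stop_top (a point): Centre of the top of the stop button: a black mushroom head 40 mm in diameter on a thin neck, its top about 82 mm above the bench, on the grey switch box (130 by 72 mm, 52 mm high, fixed to the bench, on the left or the right of the saw). It is pressed straight down.
- stop_button (a joint): Travel of the stop button, m: 0 released, 0.006 fully down, where its spring pushes back with about 5 N; it springs back when let go.
- start_top (a point): Centre of the top of the start button, to be left alone: a flat black disc 29 mm in diameter recessed in a round steel shroud (42 mm outside, 64 mm above the bench), 64 mm from the stop button on the same box.
- start_button (a joint): Travel of the start button, m: 0 released, 0.006 fully down.
- push_block: Wooden push block lying loose on the bench, 190 by 70 mm, 25 mm thick, with a bow handle to 92 mm high; origin at the centre of its underside. To be left alone.
- sander: Cork sanding block lying loose on the bench, 115 by 62 mm, 36 mm high; origin at the centre of its underside. To be left alone.
- tin: Closed round metal tin of screws, standing loose on the bench, 69 mm in diameter, 45 mm high; origin at the centre of its underside. To be left alone.
Things that resemble listed ones, but are neither listed nor needed, are in the scene too. Of the things that look like the part that bears stop_top, the smallest one is meant.

How it is judged:
On the way, in this order (a step that is already met when the one before it is completed fails the run):
1. the stop button is pressed down, at least 4.5 of its 6 mm, with the guard still down (value of joint stop_button above 0.0045 m and value of joint guard_angle below 0.1 rad), for 0.04 s.
2. the guard has tipped back onto its up-stop (value of joint guard_angle above 1.2 rad), for 0.2 s.
At the end, for the whole second after the job is handed in: The guard stays raised by itself against its stop (hinge above 1.2 rad of 1.3) and at rest, both buttons are released, and the push block, tin and sanding block are within 20 mm of where they were (value of joint guard_angle above 1.2 rad and velocity of joint guard_angle between -0.05 and 0.05 rad/s and value of joint each of stop_button, start_button below 0.002 m and distance of each of push_block, tin, sander from where it was at the start of the episode below 0.02 m); the robot touches nothing.
It fails at once if the start button is pressed (more than 2 mm) (value of joint start_button above 0.002 m).
It fails at once if the guard is pinched or forced (more than 25 N from the fingers) (contact force between the fingers and guard above 25 N).
It fails at once if the guard is flung up (hinge faster than 3 rad/s) (velocity of joint guard_angle above 3 rad/s).
It fails at once if the push block, tin or sanding block is shifted more than 20 mm (distance of any of push_block, tin, sander from where it was at the start of the episode above 0.02 m).
It also fails if it takes over 56 s, if anything falls off the work surface, if the arm or the gripper's body presses on something with over 40 N, if the wrist force passes 120 N, or if a joint passes its speed limit or range.

## Robot

A 7-joint arm with a two-finger parallel gripper is mounted at the origin on the work surface. World frame = base frame: x ahead of the robot, y to its left, z up, the work surface at z = 0. Lengths are in m, angles in rad, forces in N, time in s.
With the tool pointing down it reaches from about 0.35 to 0.9 m from the base axis. Payload 7.2 kg.
Tool frame: the origin (TCP) lies on the mounting face of the last link; the fingertips stand 182 mm ahead of it and the grasp point (between the pads) lies 163 mm ahead of it; z points along the fingers, y is the direction in which the jaws open and shut (so a half turn about z gives the same grasp; the last joint's range is limited). The gripper opens to 88 mm and grips with 3 to 60 N. Pads are 20 mm wide; open, the fingers measure 115 mm over their backs; the gripper's body (75 mm by 178 mm) begins 61 mm behind the grasp point.
Start: joints at [1.183, 0.411, -0.013, 1.596, 0.006, 1.134, -0.082], TCP at [0.196, -0.593, 0.405] pointing down, gripper open.
Joint ranges: [-2.95, 2.95], [-0.29, 1.99], [-1.47, 1.44], [0.14, 2.54], [-1.03, 4.17], [0.13, 1.85], [-2.86, 2.86]. Speed limits (rad/s): [2.39, 2.39, 3.01, 3.01, 3.14, 3.14, 3.14].

## Interface

Orientations are given as [roll, pitch, yaw] about the fixed x, y, z axes, in that order (R = Rz(yaw) Ry(pitch) Rx(roll)).
In Python, from bench import manip gives the robot as it stands. The module is installed in compiled form; this text tells all that it offers.
- The arm moves only by the tool arm_command, never from a script. Its argument "targets" is a list of rows, each an object of numbers: "x", "y", "z": the shift along the tool's x, y, z in units of 50 mm (1.0 is 50 mm); "spin": the turn about the tool's z in units of 5 degrees (1.0 is 5 degrees); "claw": the opening, from 0 (shut) to 1 (fully open). A call has 1 to 5 rows; each row shifts and turns the commanded pose from where the row before left it, along the tool's axes as they then stand; what a row does not reach is not made up. A row lasts 1/10 s, in which the tool goes at most 50 mm and 8.59 degrees, less where a joint would pass 70% of its speed; a pose out of reach is approached as far as the arm can. A call is refused whole if a number of a shift passes 1 or a number of a turn 1, either way. A call with a gripper value outside its range is refused whole. The fingers move at their own pace and stop on an object; "newtons" is the grip in N (left out, the last holds). Time passes only in rows, so rows that do not move let the fingers close. It gives the time, the measured TCP pose, the force and the opening at its end, in the units of the state.
- manip.get_obs(): the state, without advancing time (a new reading comes with each control period).
- manip.grab_frame(name): name is "side" or "top" or "wrist"; returns a dict with "color" (400x640x3 uint8, blue, green, red), "fx", "fy", "cx", "cy" (pixels), "rvec" (rotation vector, rad) and "tvec" (3), from world to camera coordinates, as OpenCV has them. Camera axes: x right, y down, z forward; pixel columns grow to the right and rows downward; lengths in m; the calibration is good to about 2 mm. The wrist camera is an equidistant fisheye: a pixel r from the principal point sees the ray r / f radians off the axis. A picture is of the moment at which its call begins. There is no depth.
- manip.hand_in(): hands the job in, once; it reports no verdict.
The state is a dict: "t": time; "joints": joint angles; "qd": joint speeds; "effort": joint torques, N m; "eef_pos": TCP position; "tool_rot": TCP orientation; "wrist_force": force on the tool from outside, world axes, zero at the start; "torque": the same for the moment, N m; "finger_gap": opening from 0.0 (shut) to 1.0 (fully open).
Only numpy, scipy, OpenCV 4.12 (cv2) and the standard library are available. Lean on these libraries where they do the work, as an engineer would, in place of code of your own. Each camera call takes 0.05 s, during which the arm holds its last target.

## Working session

There is one attempt and no reset: what is moved stays moved. The work goes in short steps, Python scripts to look and compute and a tool call to move; the robot and the scene stay as the last step left them, time stands still between calls to the robot, and variables do not carry over. Pictures are saved under pics/ and viewed, and the job is handed in when it is done.

Besides the shell and the picture viewer there is one more tool, called after "Call:" as name(argument=value, ...) on one line, values as JSON. arm_command: Moves the arm, as the interface text tells. Its arguments: {"type":"object","properties":{"targets":{"type":"array"},"newtons":{"type":"number"}},"required":["targets"]}

```bash
mkdir -p pics
python3 - <<'E'
from bench import manip
import cv2
for n in ("side","top","wrist"):
    f=manip.grab_frame(n); cv2.imwrite(f"pics/{n}0.png",f["color"]); print(n,f["fx"],f["fy"],f["cx"],f["cy"],f["rvec"],f["tvec"])
print(manip.get_obs())
E
```

```text
side 419.9092659151715 419.9092659151715 318.65287424539264 190.35942393983632 [ 0.88049838 -2.58895718  1.00035625] [0.30181735 0.33821804 1.09374295]
top 379.2111932678377 379.2111932678377 317.5702534738426 199.16446375193746 [ 2.18221453 -2.15032562  0.13467399] [-0.09811887  0.44599     1.17277062]
wrist 309.70691628693146 309.70691628693146 313.4378678317186 202.63903230692492 [-2.37530461  1.71641687  0.21827973] [-0.62400433 -0.0313844   0.39017665]
{'t': 0.15, 'joints': array([ 1.18278136,  0.41169884, -0.01270853,  1.5968044 ,  0.00558163,
        1.13432486, -0.08221935]), 'qd': array([ 0.00076281, -0.00353878,  0.0012086 , -0.00266902, -0.00053231,
       -0.00172507,  0.0009332 ]), 'effort': array([ 1.54003632e-03, -5.88334072e+01,  6.42468911e-01, -2.91292799e+01,
       -5.36957500e-02,  1.57048437e-02,  1.17270301e-04]), 'eef_pos': array([ 0.19642959, -0.59316449,  0.40403235]), 'tool_rot': array([-3.14039446e+00,  6.87246580e-05,  3.19808098e-01]), 'wrist_force': array([ 0.67259377,  0.09621297, -0.91831473]), 'torque': array([ 0.04470321,  0.03281882, -0.0043908 ]), 'finger_gap': 1.0006925466582233}
```

View pics/side0.png

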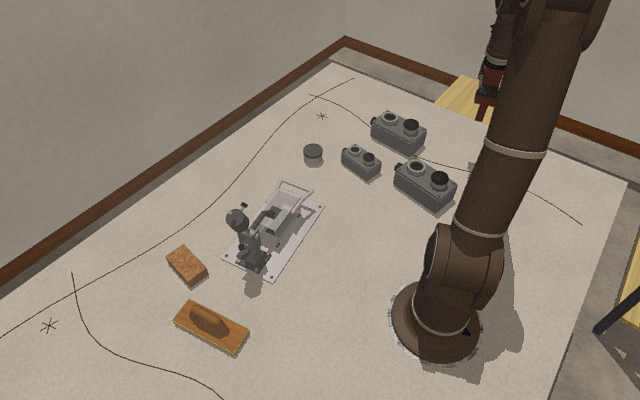

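View pics/top0.png

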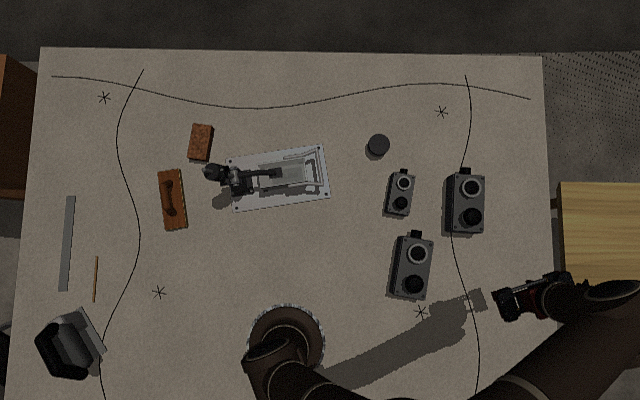

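View pics/wrist0.png

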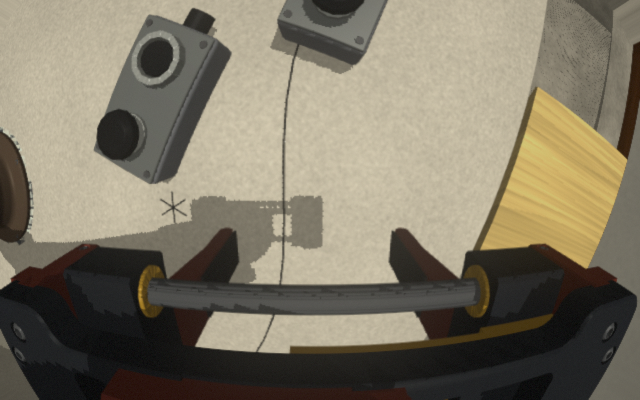

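The top view shows three switch boxes: A (399,193), B (465,203) and C (411,267). A looks smallest. The saw is at (280,178), with its bail bar at about (322,170). I'll enlarge and measure.

```bash
cat > h.py <<'E'
import cv2, numpy as np
from bench import manip
def ray(f,u,v):
    R=cv2.Rodrigues(np.array(f["rvec"],float))[0]; t=np.array(f["tvec"],float).ravel()
    d=R.T@np.array([(u-f["cx"])/f["fx"],(v-f["cy"])/f["fy"],1]); return -R.T@t, d/np.linalg.norm(d)
def plane(f,u,v,z):
    o,d=ray(f,u,v); return o+d*(z-o[2])/d[2]
def tri(f1,p1,f2,p2):
    o1,d1=ray(f1,*p1); o2,d2=ray(f2,*p2)
    s=np.linalg.lstsq(np.c_[d1,-d2],o2-o1,rcond=None)[0]
    a=o1+s[0]*d1;b=o2+s[1]*d2; return (a+b)/2,np.linalg.norm(a-b)
def proj(f,P):
    return cv2.projectPoints(np.array(P,float).reshape(-1,3),np.array(f["rvec"],float),np.array(f["tvec"],float),np.array([[f["fx"],0,f["cx"]],[0,f["fy"],f["cy"]],[0,0,1]]),None)[0].reshape(-1,2)
E
python3 - <<'E'
import cv2, numpy as np, pickle
from h import *
f={n:manip.grab_frame(n) for n in("top","side")}
pickle.dump(f,open("f.pkl","wb"))
t=f["top"]["color"];s=f["side"]["color"]
cv2.imwrite("pics/topA.png",cv2.resize(t[130:310,370:500],None,fx=4,fy=4,interpolation=cv2.INTER_CUBIC)[:600])
cv2.imwrite("pics/topS.png",cv2.resize(t[130:225,195:345],None,fx=5,fy=5,interpolation=cv2.INTER_CUBIC))
cv2.imwrite("pics/sideA.png",cv2.resize(s[130:290,210:390],None,fx=3.7,fy=3.7,interpolation=cv2.INTER_CUBIC))
E
```

```text
(no output)
```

View pics/topA.png

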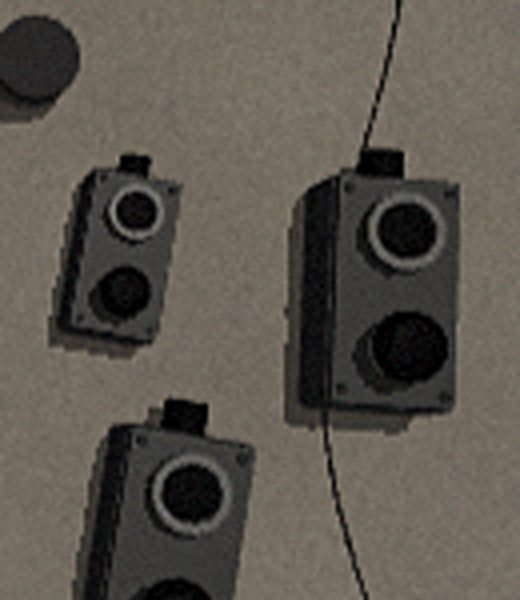

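View pics/topS.png

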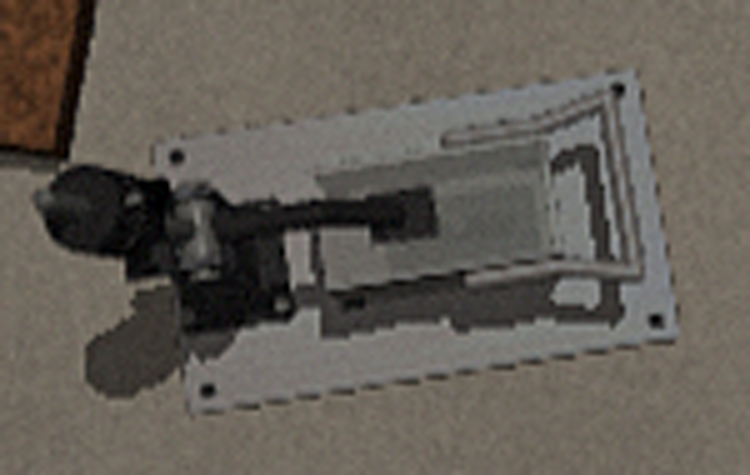

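View pics/sideA.png

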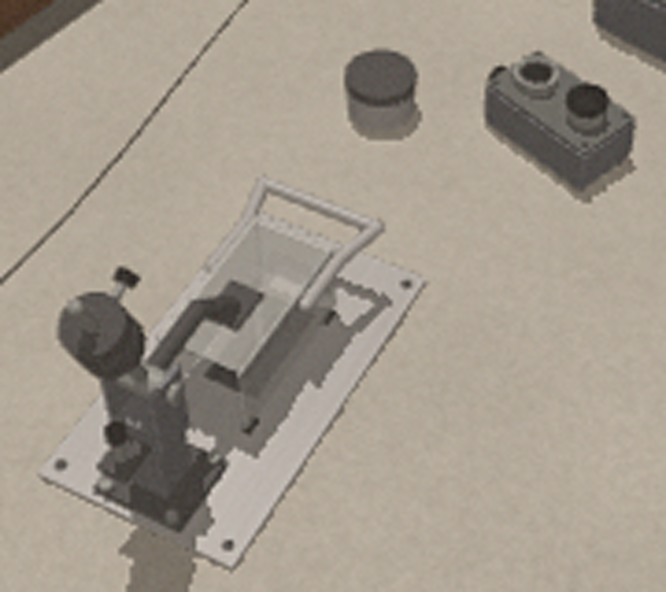

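Run:
```python
import pickle
from h import *
np.set_printoptions(precision=4,suppress=True)
f=pickle.load(open("f.pkl","rb"));T=f["top"];S=f["side"]
c=lambda x,y,k,o:((x+.5)/k-.5+o[0],(y+.5)/k-.5+o[1])
A=lambda x,y:c(x,y,4,(370,130)); B=lambda x,y:c(x,y,5,(195,130)); D=lambda x,y:c(x,y,3.7,(210,130))
print("stop tri",tri(T,A(124,292),S,D(587,97)),"plane",plane(T,*A(124,292),.082),plane(S,*D(587,97),.082))
print("start",plane(T,*A(135,211),.064),plane(S,*D(536,72),.064))
for a,b in(((612,92),(264,182)),((638,270),(380,226))):
    print("bar tri",tri(T,B(*a),S,D(*b)),plane(T,*B(*a),.078),plane(S,*D(*b),.078))
P=[plane(T,*B(*p),.006)[:2] for p in((152,148),(635,72),(678,342),(192,412))]
Q=[plane(S,*D(*p),.006)[:2] for p in((425,283),(235,568),(40,476))]
print("plate top",np.array(P)); print("side",np.array(Q))
print(np.linalg.norm(P[0]-P[1]),np.linalg.norm(P[1]-P[2]))
print("box A corners @.052",[plane(T,*A(*p),.052)[:2] for p in((97,168),(183,183),(155,342),(67,330))])
print("tin",plane(T,*A(38,58),.045))
print("B box", [plane(T,*A(*p),.07)[:2] for p in((345,177),(460,186),(450,410),(332,404))])
```

```text
stop tri (array([ 0.4346, -0.3413,  0.0829]), np.float64(0.0011355718026916668)) plane [ 0.4342 -0.3418  0.082 ] [ 0.4356 -0.3419  0.082 ]
start [ 0.4992 -0.3551  0.064 ] [ 0.5008 -0.3586  0.064 ]
bar tri (array([ 0.5988, -0.0875,  0.0783]), np.float64(0.0014954995232083629)) [ 0.5996 -0.0871  0.078 ] [ 0.5983 -0.088   0.078 ]
bar tri (array([ 0.4874, -0.1051,  0.0822]), np.float64(0.002588374751331143)) [ 0.4892 -0.1045  0.078 ] [ 0.4886 -0.1086  0.078 ]
plate top [[ 0.5757  0.2107]
 [ 0.6315 -0.1023]
 [ 0.4541 -0.1323]
 [ 0.4043  0.1779]]
side [[ 0.4573 -0.1309]
 [ 0.4027  0.1773]
 [ 0.577   0.2097]]
0.31793624670097387 0.17992504942589355
box A corners @.052 [array([ 0.5347, -0.3286]), array([ 0.5239, -0.3958]), array([ 0.3991, -0.3722]), array([ 0.4074, -0.3043])]
tin [ 0.6238 -0.284   0.045 ]
B box [array([ 0.5272, -0.5161]), array([ 0.5216, -0.6047]), array([ 0.3495, -0.5908]), array([ 0.3527, -0.5013])]
```

Box A measures about 127×68 mm, matching the 130×72 mm in the task. B is about 173×90 mm, and C is about as big. So A is the one meant: its stop button is at (0.435,-0.342), top pixel (401,203), with the start ring at (404,183). I'm moving above the stop button with the fingers closed.

Call:
arm_command(targets=[{"x": 0.68,"y": -0.36,"claw": 0},{"x": 0.68,"y": -0.36,"claw": 0},{"x": 0.68,"y": -0.36,"claw": 0},{"x": 0.68,"y": -0.36,"claw": 0},{"x": 0.68,"y": -0.36,"claw": 0}], newtons=10)

```text
schema error: expected keys x, y, z, spin, claw
```

Call:
arm_command(targets=[{"x": 0.68,"y": -0.36,"claw": 0},{"x": 0.68,"y": -0.36,"claw": 0},{"x": 0.68,"y": -0.36,"claw": 0},{"claw": 0},{"claw": 0}])

```text
schema error: expected keys x, y, z, spin, claw
```

Call:
arm_command(targets=[{"x": 0.68,"y": -0.36,"z": 0,"spin": 0,"claw": 0},{"x": 0.68,"y": -0.36,"z": 0,"spin": 0,"claw": 0},{"x": 0.68,"y": -0.36,"z": 0,"spin": 0,"claw": 0},{"x": 0.68,"y": -0.36,"z": 0,"spin": 0,"claw": 0},{"x": 0.68,"y": -0.36,"z": 0,"spin": 0,"claw": 0}], newtons=10)

```text
t: 0.75
eef_pos: [0.3304, -0.4532, 0.4047]
tool_rot: [3.141, -0.0, 0.32]
wrist_force: [0.9, -0.2, 0.1]
finger_gap: 0.587
```

Call:
arm_command(targets=[{"x": 0.68,"y": -0.36,"z": 0,"spin": 0,"claw": 0},{"x": 0.68,"y": -0.36,"z": 0,"spin": 0,"claw": 0},{"x": 0.68,"y": -0.36,"z": 0,"spin": 0,"claw": 0},{"x": 0,"y": 0,"z": 0,"spin": 0,"claw": 0},{"x": 0,"y": 0,"z": 0,"spin": 0,"claw": 0}])

```text
t: 1.25
eef_pos: [0.4099, -0.3705, 0.4046]
tool_rot: [3.142, 0.0, 0.322]
wrist_force: [0.2, -0.5, -0.1]
finger_gap: 0.127
```

Run:
```python
from h import *
s=manip.grab_frame("side")["color"]; w=manip.grab_frame("wrist")["color"]
print(manip.get_obs()["eef_pos"])
cv2.imwrite("pics/side1.png",cv2.resize(s[20:220,260:520],None,fx=3,fy=3,interpolation=cv2.INTER_CUBIC)); cv2.imwrite("pics/wrist1.png",w)
```

```text
[ 0.40858322 -0.37200276  0.40456522]
```

View pics/side1.png

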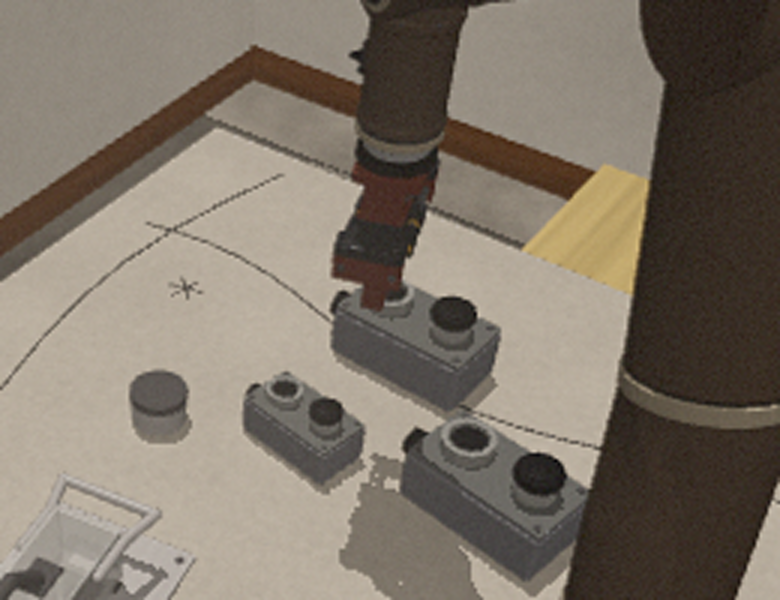

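View pics/wrist1.png

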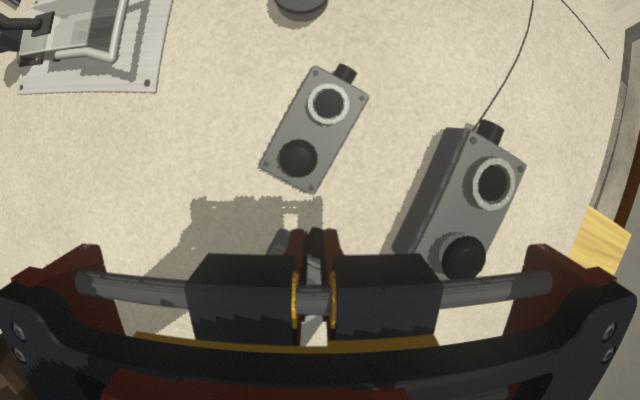

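Call:
arm_command(targets=[{"x": 0.34,"y": -0.2,"z": 0,"spin": 0,"claw": 0},{"x": 0.34,"y": -0.2,"z": 0.5,"spin": 0,"claw": 0},{"x": 0,"y": 0,"z": 0.8,"spin": 0,"claw": 0},{"x": 0,"y": 0,"z": 0.7,"spin": 0,"claw": 0},{"x": 0,"y": 0,"z": 0,"spin": 0,"claw": 0}])

```text
t: 1.85
eef_pos: [0.433, -0.3417, 0.3005]
tool_rot: [-3.135, 0.005, 0.318]
wrist_force: [-0.5, 0.4, -1.2]
finger_gap: 0.007
```

Run:
```python
from h import *
o=manip.get_obs();print(o["eef_pos"],o["wrist_force"])
s=manip.grab_frame("side"); t=manip.grab_frame("top")
print(proj(s,[*o["eef_pos"][:2],o["eef_pos"][2]-.182]))
cv2.imwrite("pics/side2.png",np.hstack([cv2.resize(s["color"][90:190,310:410],(400,400)),cv2.resize(t["color"][150:250,350:450],(400,400))]))
```

```text
[ 0.43300488 -0.34171575  0.3005166 ] [-0.49913648  0.43191238 -1.23228724]
[[369.94073412 147.98631867]]
```

View pics/side2.png

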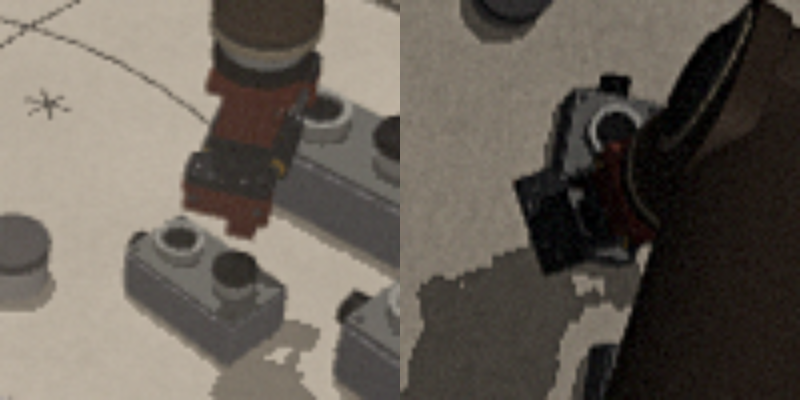

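The side view shows the fingertip just above the mushroom head (crop (240,235) over (233,268)). I'll press straight down.

Call:
arm_command(targets=[{"x": 0,"y": 0,"z": 0.5,"spin": 0,"claw": 0},{"x": 0,"y": 0,"z": 0.2,"spin": 0,"claw": 0},{"x": 0,"y": 0,"z": 0.1,"spin": 0,"claw": 0},{"x": 0,"y": 0,"z": 0,"spin": 0,"claw": 0}])

```text
t: 2.35
eef_pos: [0.4354, -0.3417, 0.2652]
tool_rot: [3.141, -0.0, 0.319]
wrist_force: [0.9, 0.4, -0.5]
finger_gap: 0.007
```

Call:
arm_command(targets=[{"x": 0,"y": 0,"z": 0.05,"spin": 0,"claw": 0},{"x": 0,"y": 0,"z": 0,"spin": 0,"claw": 0}])

```text
t: 2.55
eef_pos: [0.4357, -0.3417, 0.2629]
tool_rot: [3.14, -0.001, 0.32]
wrist_force: [1.0, -1.6, 0.8]
finger_gap: 0.006
```

Call:
arm_command(targets=[{"x": 0,"y": 0,"z": 0.05,"spin": 0,"claw": 0},{"x": 0,"y": 0,"z": 0.03,"spin": 0,"claw": 0},{"x": 0,"y": 0,"z": 0,"spin": 0,"claw": 0}])

```text
t: 2.85
eef_pos: [0.4357, -0.3417, 0.2585]
tool_rot: [3.14, -0.001, 0.32]
wrist_force: [0.1, -0.5, 3.7]
finger_gap: 0.008
```

Call:
arm_command(targets=[{"x": 0,"y": 0,"z": 0.03,"spin": 0,"claw": 0},{"x": 0,"y": 0,"z": 0,"spin": 0,"claw": 0}])

```text
t: 3.05
eef_pos: [0.4357, -0.3417, 0.2573]
tool_rot: [3.14, -0.001, 0.32]
wrist_force: [0.3, -1.2, 7.2]
finger_gap: 0.004
```

Call:
arm_command(targets=[{"x": 0,"y": 0,"z": 0.03,"spin": 0,"claw": 0},{"x": 0,"y": 0,"z": 0,"spin": 0,"claw": 0}])

```text
t: 3.25
eef_pos: [0.4358, -0.3417, 0.2568]
tool_rot: [3.14, -0.001, 0.32]
wrist_force: [-2.8, 1.7, 18.1]
finger_gap: 0.006
```

The button bottomed out (18 N, tip 6 mm below first contact). I'll retract, then look for a good approach to the bar.

Call:
arm_command(targets=[{"x": 0,"y": 0,"z": -0.3,"spin": 0,"claw": 0},{"x": 0,"y": 0,"z": -0.8,"spin": 0,"claw": 0},{"x": 0,"y": 0,"z": -0.9,"spin": 0.6,"claw": 0},{"x": 0,"y": 0,"z": -0.9,"spin": 0.6,"claw": 0.23},{"x": 0,"y": 0,"z": 0,"spin": 0.44,"claw": 0.23}])

```text
t: 3.75
eef_pos: [0.4364, -0.3419, 0.4059]
tool_rot: [3.136, -0.006, 0.175]
wrist_force: [0.7, -0.3, -0.4]
finger_gap: 0.148
```

```bash
cat > go.py <<'E'
import sys
from h import *
from scipy.spatial.transform import Rotation as Ro
o=manip.get_obs(); R=Ro.from_euler("xyz",o["tool_rot"])
print("t",o["t"],"pos",np.round(o["eef_pos"],4),"rot",np.round(o["tool_rot"],4),"F",np.round(o["wrist_force"],1),"gap",round(o["finger_gap"],3))
if len(sys.argv)>3:
    d=np.array(list(map(float,sys.argv[1:4])))-o["eef_pos"]; print("units",np.round(R.inv().apply(d)/.05,3))
E
python3 go.py 0.544 -0.0965 0.40
```

```text
t 3.75 pos [ 0.4364 -0.3419  0.4059] rot [ 3.1357 -0.0061  0.1746] F [ 0.7 -0.3 -0.4] gap 0.148
units [ 2.972 -4.459  0.111]
```

Call:
arm_command(targets=[{"x": 0.37,"y": -0.55,"z": 0,"spin": 0,"claw": 0.23},{"x": 0.37,"y": -0.55,"z": 0,"spin": 0,"claw": 0.23},{"x": 0.37,"y": -0.55,"z": 0,"spin": 0,"claw": 0.23},{"x": 0.37,"y": -0.55,"z": 0,"spin": 0,"claw": 0.23},{"x": 0.37,"y": -0.55,"z": 0,"spin": 0,"claw": 0.23}])

```text
t: 4.25
eef_pos: [0.5023, -0.1884, 0.3995]
tool_rot: [-3.141, 0.001, 0.177]
wrist_force: [0.4, 0.3, 1.0]
finger_gap: 0.227
```

Call:
arm_command(targets=[{"x": 0.37,"y": -0.55,"z": 0,"spin": 0,"claw": 0.23},{"x": 0.37,"y": -0.55,"z": 0,"spin": 0,"claw": 0.23},{"x": 0.3,"y": -0.45,"z": 0,"spin": 0,"claw": 0.23},{"x": 0,"y": 0,"z": 0,"spin": 0,"claw": 0.23},{"x": 0,"y": 0,"z": 0,"spin": 0,"claw": 0.23}])

```text
t: 4.75
eef_pos: [0.5396, -0.1039, 0.3994]
tool_rot: [-3.141, 0.002, 0.178]
wrist_force: [-0.4, -1.3, 0.6]
finger_gap: 0.229
```

```bash
python3 go.py 0.544 -0.0965 0.30
python3 - <<'E'
from h import *
for n in("top","side","wrist"): cv2.imwrite(f"pics/{n}3.png",manip.grab_frame(n)["color"])
E
```

```text
t 4.75 pos [ 0.5396 -0.1039  0.3994] rot [-3.1412e+00  1.7000e-03  1.7830e-01] F [-0.4 -1.3  0.6] gap 0.229
units [ 0.116 -0.13   1.989]
```

View pics/side3.png

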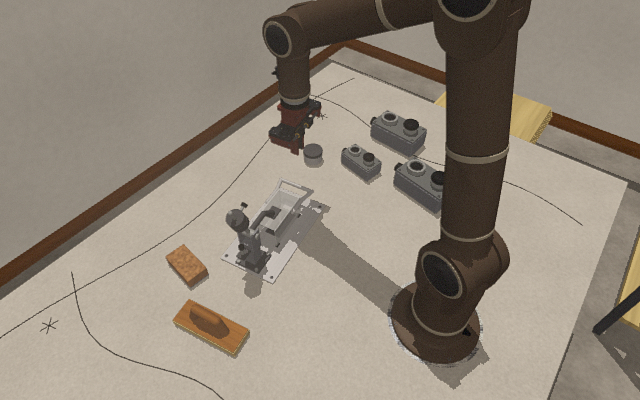

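View pics/wrist3.png

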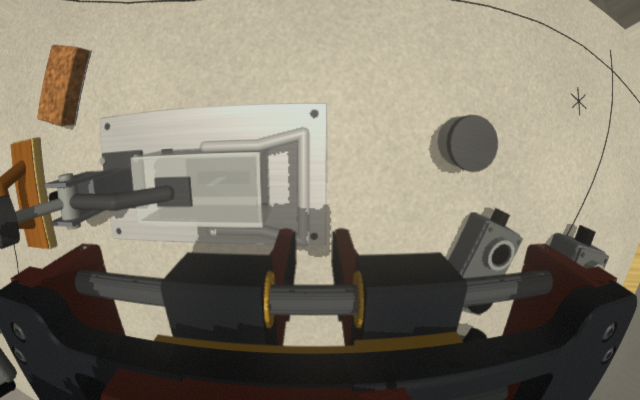

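The wrist view shows the bail bar from (306,132) to (303,238), with the fingers at about (285,240) and (343,240) on either side. I'll check its position from this view.

Run:
```python
from h import *
f=manip.grab_frame("wrist")
R=cv2.Rodrigues(np.array(f["rvec"],float))[0];t=np.array(f["tvec"],float).ravel();C=-R.T@t
def fp(u,v,z):
    a,b=u-f["cx"],v-f["cy"];r=np.hypot(a,b);th=r/f["fx"]
    d=R.T@np.array([a/r*np.sin(th),b/r*np.sin(th),np.cos(th)]);return C+d*(z-C[2])/d[2]
w=f["color"];cv2.imwrite("pics/wrist4.png",cv2.resize(w[110:270,180:360],None,fx=4,fy=3.7,interpolation=cv2.INTER_CUBIC))
sx=np.array([-.1755,.9845])
for p in((306,145),(305,180),(304,225)):
    q=fp(*p,.078);print(p,q, "along sawx from expected lip",(q[:2]-[.544,-.0965])@sx)
```

```text
(306, 145) [ 0.58359055 -0.0905374   0.078     ] along sawx from expected lip -0.0010779605331231524
(305, 180) [ 0.54912943 -0.09545236  0.078     ] along sawx from expected lip 0.00013119076727952832
(304, 225) [ 0.50257497 -0.10227149  0.078     ] along sawx from expected lip 0.0015880616260075752
```

View pics/wrist4.png

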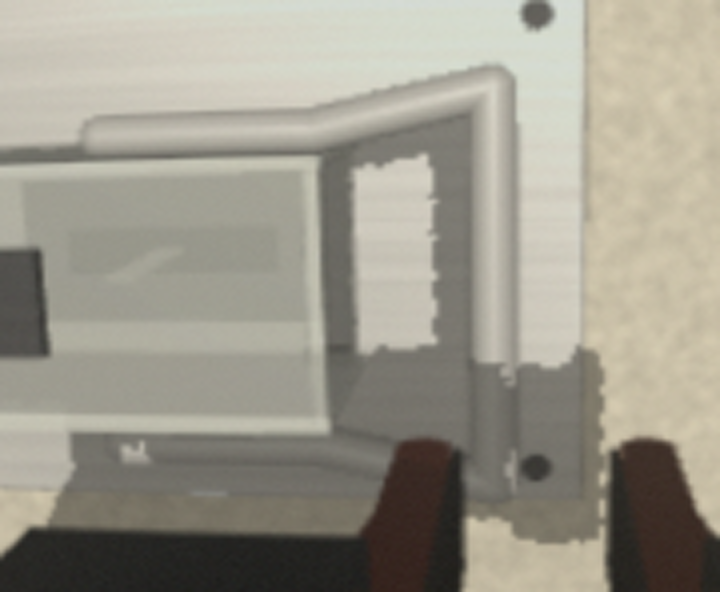

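The wrist view agrees with the earlier bar position to about 1 mm. I'll descend with the two fingers loosely either side of the bar, 20 mm apart and not gripping.

Call:
arm_command(targets=[{"x": 0.12,"y": -0.13,"z": 0,"spin": 0,"claw": 0.23},{"x": 0,"y": 0,"z": 0.6,"spin": 0,"claw": 0.23},{"x": 0,"y": 0,"z": 0.6,"spin": 0,"claw": 0.23},{"x": 0,"y": 0,"z": 0,"spin": 0,"claw": 0.23},{"x": 0,"y": 0,"z": 0,"spin": 0,"claw": 0.23}])

```text
t: 5.45
eef_pos: [0.5448, -0.0968, 0.3404]
tool_rot: [-3.141, 0.001, 0.177]
wrist_force: [-0.0, 0.5, 1.1]
finger_gap: 0.227
```

```bash
python3 go.py 0.544 -0.0965 0.25
```

```text
t 5.45 pos [ 0.5448 -0.0968  0.3404] rot [-3.1411e+00  7.0000e-04  1.7660e-01] F [-0.   0.5  1.1] gap 0.227
units [-0.014 -0.009  1.809]
```

Call:
arm_command(targets=[{"x": 0,"y": 0,"z": 0.6,"spin": 0,"claw": 0.23},{"x": 0,"y": 0,"z": 0.4,"spin": 0,"claw": 0.23},{"x": 0,"y": 0,"z": 0.4,"spin": 0,"claw": 0.23},{"x": 0,"y": 0,"z": 0.4,"spin": 0,"claw": 0.23},{"x": 0,"y": 0,"z": 0,"spin": 0,"claw": 0.23}])

```text
t: 5.95
eef_pos: [0.5446, -0.097, 0.2497]
tool_rot: [-3.141, 0.002, 0.176]
wrist_force: [0.0, -0.5, -0.1]
finger_gap: 0.23
```

```bash
python3 go.py 0.544 -0.0965 0.25
python3 - <<'E'
from h import *
for n in("side","wrist"): cv2.imwrite(f"pics/{n}5.png",manip.grab_frame(n)["color"])
E
```

```text
t 5.95 pos [ 0.5446 -0.097   0.2497] rot [-3.1411e+00  1.5000e-03  1.7640e-01] F [ 0.  -0.5 -0.1] gap 0.23
units [-0.01  -0.011 -0.007]
```

View pics/wrist5.png

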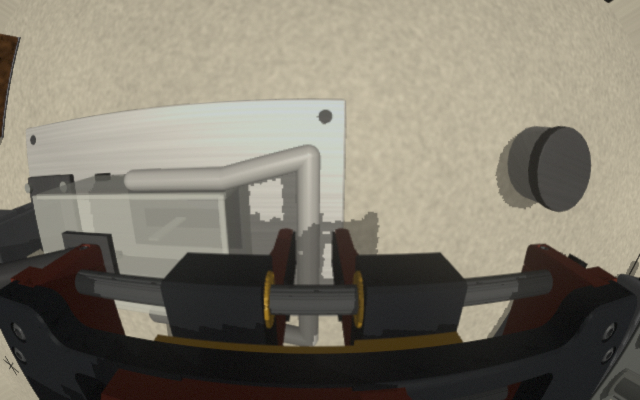

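View pics/side5.png

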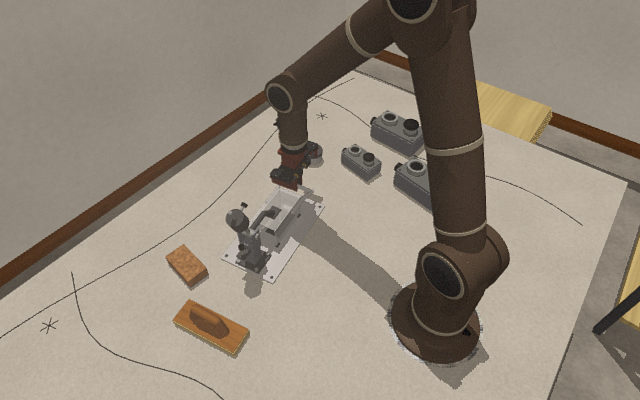

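The bar sits centred between the fingers. Next I'll bring the rear finger onto the bar's back side and feel for contact.

Call:
arm_command(targets=[{"x": 0,"y": 0.06,"z": 0,"spin": 0,"claw": 0.23},{"x": 0,"y": 0.03,"z": 0,"spin": 0,"claw": 0.23},{"x": 0,"y": 0,"z": 0,"spin": 0,"claw": 0.23}])

```text
t: 6.35
eef_pos: [0.5459, -0.0987, 0.2519]
tool_rot: [-3.139, -0.002, 0.179]
wrist_force: [-1.4, 9.0, 2.3]
finger_gap: 0.233
```

Call:
arm_command(targets=[{"x": 0,"y": 0.03,"z": 0,"spin": 0,"claw": 0.23},{"x": 0,"y": 0,"z": 0,"spin": 0,"claw": 0.23}])

```text
t: 6.55
eef_pos: [0.5461, -0.0991, 0.2518]
tool_rot: [-3.137, -0.002, 0.18]
wrist_force: [-2.7, 12.4, 4.1]
finger_gap: 0.234
```

Call:
arm_command(targets=[{"x": 0,"y": 0,"z": -0.1,"spin": 0,"claw": 0.23},{"x": 0,"y": 0,"z": -0.1,"spin": 0,"claw": 0.23}])

```text
t: 6.75
eef_pos: [0.5462, -0.1004, 0.2618]
tool_rot: [-3.139, -0.002, 0.179]
wrist_force: [0.5, 5.5, 0.4]
finger_gap: 0.23
```

Call:
arm_command(targets=[{"x": 0,"y": 0,"z": -0.1,"spin": 0,"claw": 0.23},{"x": 0,"y": 0,"z": -0.1,"spin": 0,"claw": 0.23}])

```text
t: 6.95
eef_pos: [0.5463, -0.1016, 0.2719]
tool_rot: [-3.141, -0.002, 0.178]
wrist_force: [0.0, 4.5, -0.8]
finger_gap: 0.23
```

Run:
```python
from h import *
cv2.imwrite(f"pics/wrist6.png",manip.grab_frame("wrist")["color"])
s=manip.grab_frame("side")["color"]
cv2.imwrite("pics/side6.png",cv2.resize(s[140:290,210:350],None,fx=4,fy=4,interpolation=cv2.INTER_CUBIC))
```

```text
(no output)
```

View pics/side6.png

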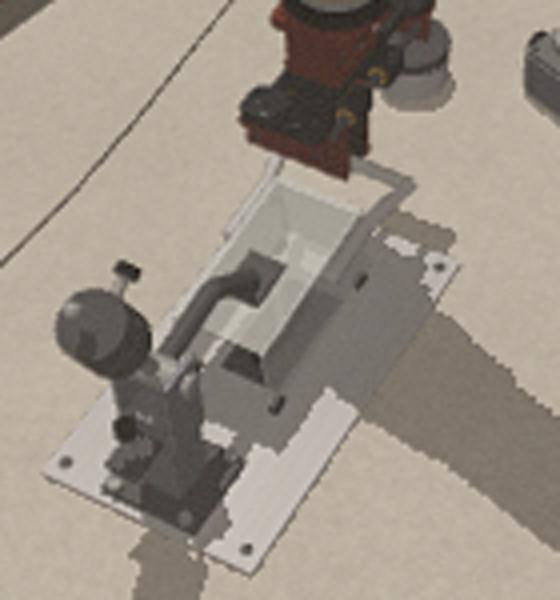

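View pics/wrist6.png

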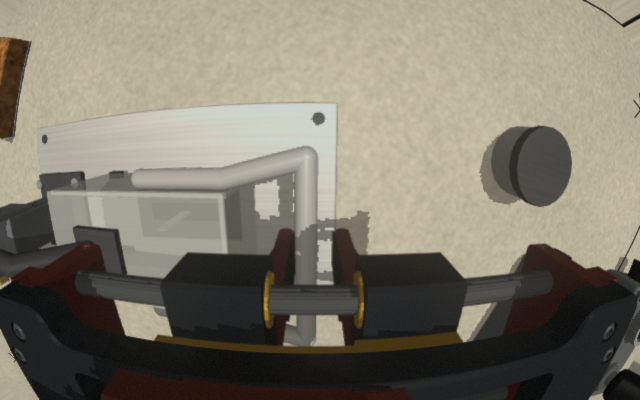

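The guard is coming up: the bar is raised about 20 mm, carried on the pad with only ~4.5 N. I'll continue along the arc.

Call:
arm_command(targets=[{"x": 0,"y": 0.01,"z": -0.12,"spin": 0,"claw": 0.23},{"x": 0,"y": 0.01,"z": -0.12,"spin": 0,"claw": 0.23},{"x": 0,"y": 0.01,"z": -0.12,"spin": 0,"claw": 0.23}])

```text
t: 7.35
eef_pos: [0.5464, -0.1033, 0.2894]
tool_rot: [-3.141, -0.002, 0.178]
wrist_force: [1.5, 6.2, -1.0]
finger_gap: 0.235
```

Call:
arm_command(targets=[{"x": 0,"y": 0.01,"z": -0.12,"spin": 0,"claw": 0.23},{"x": 0,"y": 0.01,"z": -0.12,"spin": 0,"claw": 0.23},{"x": 0,"y": 0,"z": -0.12,"spin": 0,"claw": 0.23}])

```text
t: 7.65
eef_pos: [0.5465, -0.1038, 0.3073]
tool_rot: [-3.14, -0.002, 0.178]
wrist_force: [0.6, 6.9, -1.9]
finger_gap: 0.232
```

Run:
```python
from h import *
cv2.imwrite(f"pics/wrist7.png",manip.grab_frame("wrist")["color"])
s=manip.grab_frame("side")["color"]
cv2.imwrite("pics/side7.png",cv2.resize(s[140:290,210:350],None,fx=4,fy=4,interpolation=cv2.INTER_CUBIC))
```

```text
(no output)
```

View pics/side7.png

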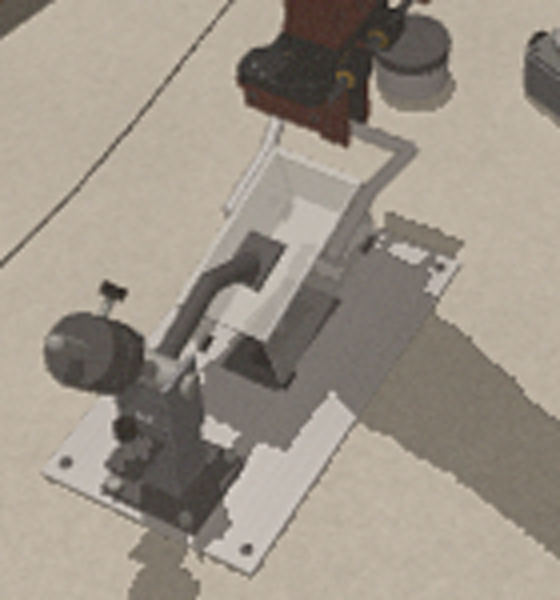

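View pics/wrist7.png

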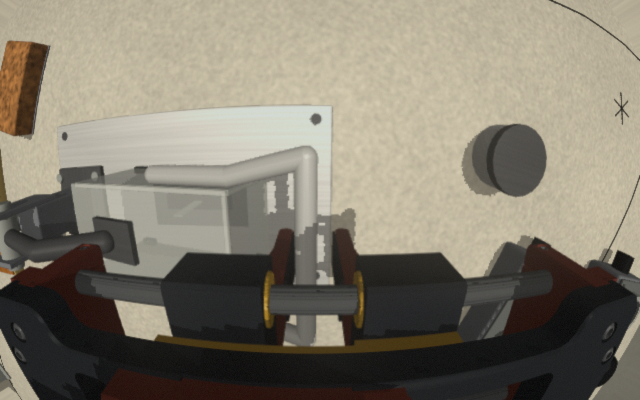

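The bar is up about 55 mm, level with the hinge (θ≈0.22). From here the front finger works better, so I'll shift quickly to push from the front while rising.

Call:
arm_command(targets=[{"x": 0,"y": -0.24,"z": -0.06,"spin": 0,"claw": 0.23},{"x": 0,"y": 0,"z": -0.06,"spin": 0,"claw": 0.23}])

```text
t: 7.95
eef_pos: [0.544, -0.0943, 0.3132]
tool_rot: [3.138, -0.001, 0.176]
wrist_force: [1.0, -4.4, -1.3]
finger_gap: 0.236
```

Call:
arm_command(targets=[{"x": 0,"y": -0.02,"z": -0.1,"spin": 0,"claw": 0.23}])

```text
t: 8.05
eef_pos: [0.544, -0.0943, 0.3182]
tool_rot: [3.138, -0.001, 0.175]
wrist_force: [2.2, -6.6, -0.3]
finger_gap: 0.229
```

Run:
```python
from h import *
cv2.imwrite(f"pics/wrist8.png",manip.grab_frame("wrist")["color"])
s=manip.grab_frame("side")["color"]
cv2.imwrite("pics/side8.png",cv2.resize(s[140:290,210:350],None,fx=4,fy=4,interpolation=cv2.INTER_CUBIC))
```

```text
(no output)
```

View pics/side8.png

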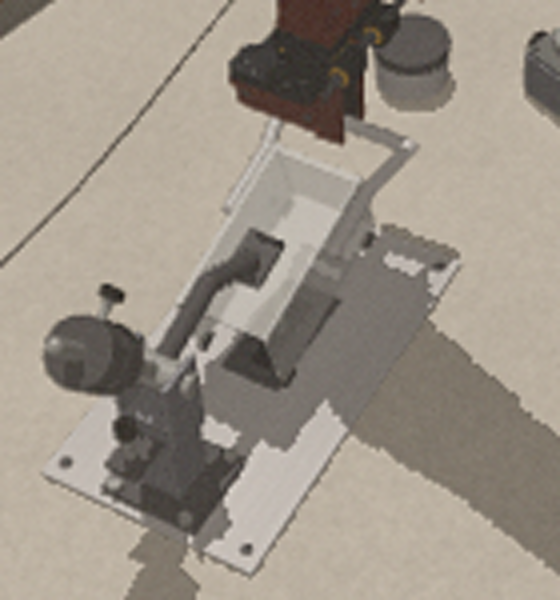

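View pics/wrist8.png

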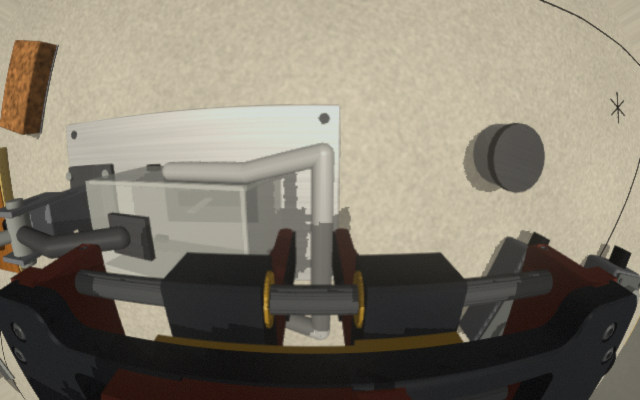

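```bash
cat > th.py <<'E'
from h import *
sx=np.array([-.1755,.9845]);sy=np.array([-.9845,-.1755]);H=np.array([.544,-.0965])+.249*sx
def bar(th,s):
    p=th-.2059; xy=H-.2544*np.cos(p)*sx+s*sy; return [*xy,.13+.2544*np.sin(p)]
if __name__=="__main__":
    S=manip.grab_frame("side")
    for th in np.arange(0,1.31,.1): print(round(th,2),np.round(proj(S,[bar(th,.055),bar(th,-.055)]).ravel(),1),"barz",round(bar(th,0)[2],3))
E
python3 th.py; python3 go.py
```

```text
0.0 [311.5 191.  280.8 179. ] barz 0.078
0.1 [312.1 184.6 280.9 172.7] barz 0.103
0.2 [312.2 178.5 280.6 166.6] barz 0.128
0.3 [312.  172.8 279.9 160.8] barz 0.154
0.4 [311.3 167.5 278.7 155.5] barz 0.179
0.5 [310.2 162.7 277.1 150.6] barz 0.204
0.6 [308.6 158.4 274.9 146.2] barz 0.228
0.7 [306.6 154.7 272.3 142.4] barz 0.251
0.8 [304.1 151.7 269.2 139.2] barz 0.272
0.9 [301.1 149.5 265.5 136.8] barz 0.293
1.0 [297.7 148.1 261.4 135.1] barz 0.311
1.1 [293.7 147.6 256.8 134.4] barz 0.328
1.2 [289.3 148.  251.7 134.5] barz 0.343
1.3 [284.4 149.5 246.2 135.7] barz 0.356
t 8.2 pos [ 0.544  -0.0944  0.3184] rot [ 3.138e+00 -1.400e-03  1.748e-01] F [ 1.  -5.7 -0.1] gap 0.226
```

The side view puts the guard at θ≈0.245 and the bar at z≈0.14, only about 4 mm above the fingertip. I'll re-seat deeper and carry on pushing from the front.

Call:
arm_command(targets=[{"x": 0,"y": 0.06,"z": 0.35,"spin": 0,"claw": 0.23},{"x": 0,"y": -0.08,"z": -0.02,"spin": 0,"claw": 0.23},{"x": 0,"y": -0.02,"z": -0.06,"spin": 0,"claw": 0.23}])

```text
t: 8.5
eef_pos: [0.5434, -0.0941, 0.3041]
tool_rot: [3.136, 0.001, 0.174]
wrist_force: [1.7, -13.7, -1.3]
finger_gap: 0.233
```

Call:
arm_command(targets=[{"x": 0,"y": -0.02,"z": -0.1,"spin": 0,"claw": 0.23}])

```text
t: 8.6
eef_pos: [0.5433, -0.0938, 0.3095]
tool_rot: [3.135, 0.0, 0.173]
wrist_force: [2.4, -15.9, -0.8]
finger_gap: 0.23
```

```bash
cat > look.py <<'E'
import sys
from th import *
S=manip.grab_frame("side");s=S["color"]
cv2.imwrite(f"pics/side{sys.argv[1]}.png",cv2.resize(s[120:250,210:350],None,fx=4,fy=4,interpolation=cv2.INTER_CUBIC))
E
python3 look.py 9; python3 go.py
```

```text
t 8.65 pos [ 0.5433 -0.0938  0.3104] rot [ 3.1349e+00 -1.0000e-04  1.7280e-01] F [  0.  -15.2   0.9] gap 0.229
```

View pics/side9.png

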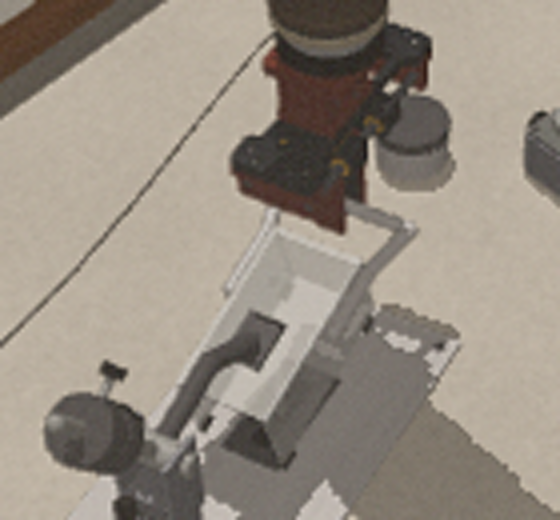

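Call:
arm_command(targets=[{"x": 0,"y": 0,"z": -0.1,"spin": 0,"claw": 0.23},{"x": 0,"y": 0,"z": -0.1,"spin": 0,"claw": 0.23}])

```text
t: 8.85
eef_pos: [0.5432, -0.0936, 0.3199]
tool_rot: [3.136, -0.0, 0.173]
wrist_force: [0.8, -12.9, -0.5]
finger_gap: 0.23
```

Call:
arm_command(targets=[{"x": 0,"y": -0.01,"z": -0.1,"spin": 0,"claw": 0.23},{"x": 0,"y": -0.01,"z": -0.1,"spin": 0,"claw": 0.23}])

```text
t: 9.05
eef_pos: [0.5431, -0.0926, 0.3301]
tool_rot: [3.135, -0.0, 0.173]
wrist_force: [0.5, -13.5, 0.1]
finger_gap: 0.234
```

```bash
python3 look.py 10; python3 go.py
```

```text
t 9.1 pos [ 0.543  -0.0926  0.3308] rot [ 3.1351e+00 -5.0000e-04  1.7270e-01] F [ -0.4 -13.2   1.7] gap 0.23
```

View pics/side10.png

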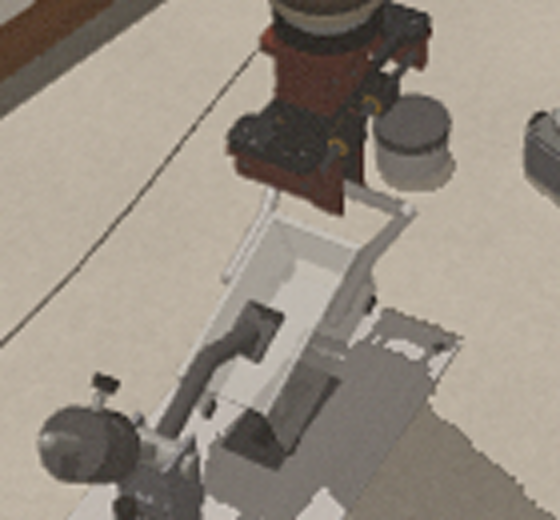

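Call:
arm_command(targets=[{"x": 0,"y": -0.01,"z": -0.1,"spin": 0,"claw": 0.23},{"x": 0,"y": -0.015,"z": -0.1,"spin": 0,"claw": 0.23},{"x": 0,"y": -0.015,"z": -0.1,"spin": 0,"claw": 0.23},{"x": 0,"y": -0.015,"z": -0.1,"spin": 0,"claw": 0.23}])

```text
t: 9.5
eef_pos: [0.5425, -0.0899, 0.3502]
tool_rot: [3.135, -0.0, 0.173]
wrist_force: [0.3, -13.4, 0.8]
finger_gap: 0.235
```

Call:
arm_command(targets=[{"x": 0,"y": -0.02,"z": -0.1,"spin": 0,"claw": 0.23},{"x": 0,"y": -0.025,"z": -0.1,"spin": 0,"claw": 0.23},{"x": 0,"y": -0.025,"z": -0.1,"spin": 0,"claw": 0.23}])

```text
t: 9.8
eef_pos: [0.542, -0.0866, 0.3654]
tool_rot: [3.135, -0.001, 0.172]
wrist_force: [1.4, -14.4, 3.0]
finger_gap: 0.234
```

```bash
python3 look.py 11; python3 go.py
```

```text
t 9.85 pos [ 0.5419 -0.0864  0.3661] rot [ 3.1345e+00 -9.0000e-04  1.7250e-01] F [ -1.4 -14.2   3.2] gap 0.233
```

View pics/side11.png

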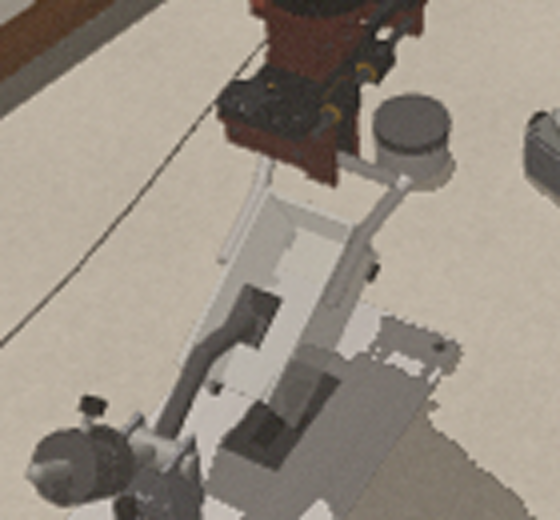

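θ≈0.45 with the bar still on the pad and a steady 14 N. Continuing.

Call:
arm_command(targets=[{"x": 0,"y": -0.025,"z": -0.09,"spin": 0,"claw": 0.23},{"x": 0,"y": -0.03,"z": -0.09,"spin": 0,"claw": 0.23},{"x": 0,"y": -0.03,"z": -0.09,"spin": 0,"claw": 0.23}])

```text
t: 10.15
eef_pos: [0.5412, -0.0829, 0.3791]
tool_rot: [3.134, -0.001, 0.172]
wrist_force: [1.1, -15.6, 4.3]
finger_gap: 0.231
```

Call:
arm_command(targets=[{"x": 0,"y": -0.03,"z": -0.09,"spin": 0,"claw": 0.23},{"x": 0,"y": -0.03,"z": -0.09,"spin": 0,"claw": 0.23},{"x": 0,"y": -0.03,"z": -0.09,"spin": 0,"claw": 0.23}])

```text
t: 10.45
eef_pos: [0.5404, -0.0784, 0.3927]
tool_rot: [3.134, -0.001, 0.172]
wrist_force: [-0.3, -14.9, 4.8]
finger_gap: 0.233
```

```bash
python3 look.py 12; python3 go.py
```

```text
t 10.5 pos [ 0.5404 -0.0782  0.3934] rot [ 3.1336e+00 -1.4000e-03  1.7210e-01] F [ -2.1 -15.8   6.1] gap 0.23
```

View pics/side12.png

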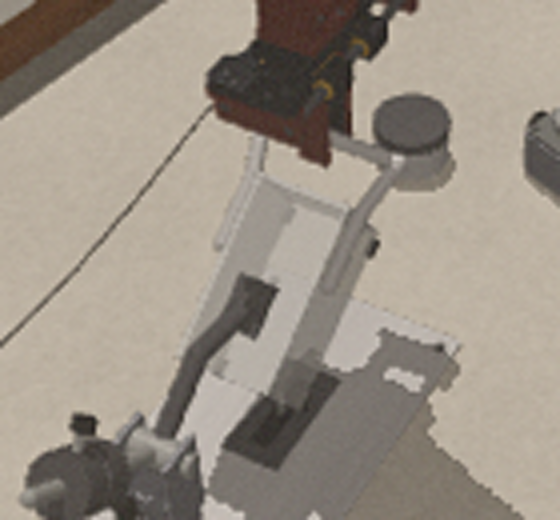

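θ≈0.56 and the net torque is now near zero, so the balance point is close. I'll go on, easing the horizontal push.

Call:
arm_command(targets=[{"x": 0,"y": -0.03,"z": -0.1,"spin": 0,"claw": 0.23},{"x": 0,"y": -0.03,"z": -0.1,"spin": 0,"claw": 0.23},{"x": 0,"y": -0.035,"z": -0.1,"spin": 0,"claw": 0.23}])

```text
t: 10.8
eef_pos: [0.5395, -0.073, 0.4077]
tool_rot: [3.135, -0.001, 0.172]
wrist_force: [0.3, -12.5, 4.7]
finger_gap: 0.229
```

Call:
arm_command(targets=[{"x": 0,"y": -0.035,"z": -0.1,"spin": 0,"claw": 0.23},{"x": 0,"y": -0.04,"z": -0.1,"spin": 0,"claw": 0.23},{"x": 0,"y": -0.04,"z": -0.1,"spin": 0,"claw": 0.23}])

```text
t: 11.1
eef_pos: [0.5384, -0.0665, 0.4226]
tool_rot: [3.136, -0.001, 0.173]
wrist_force: [-0.8, -8.8, 4.2]
finger_gap: 0.233
```

```bash
python3 look.py 13; python3 go.py
```

```text
t 11.15 pos [ 0.5384 -0.066   0.4234] rot [ 3.136e+00 -1.300e-03  1.736e-01] F [ -2.  -10.2   7.1] gap 0.233
```

View pics/side13.png

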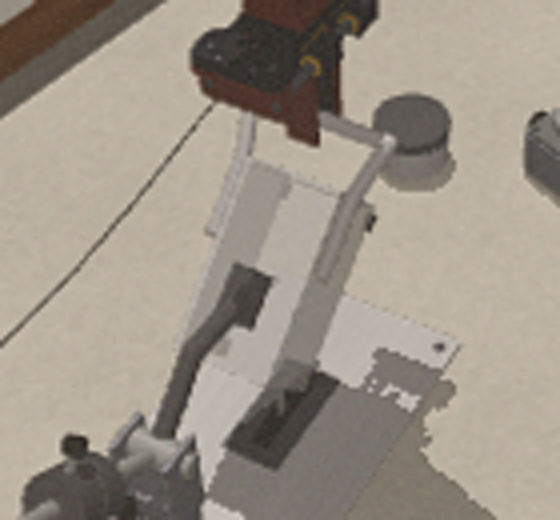

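θ≈0.69. I'll go on to about 0.87, clear of any possible balance point plus 0.1.

Call:
arm_command(targets=[{"x": 0,"y": -0.055,"z": -0.1,"spin": 0,"claw": 0.23},{"x": 0,"y": -0.06,"z": -0.1,"spin": 0,"claw": 0.23},{"x": 0,"y": -0.06,"z": -0.1,"spin": 0,"claw": 0.23}])

```text
t: 11.45
eef_pos: [0.5369, -0.0581, 0.4379]
tool_rot: [3.135, -0.001, 0.173]
wrist_force: [-0.7, -11.1, 6.2]
finger_gap: 0.231
```

Call:
arm_command(targets=[{"x": 0,"y": -0.065,"z": -0.1,"spin": 0,"claw": 0.23},{"x": 0,"y": -0.07,"z": -0.1,"spin": 0,"claw": 0.23},{"x": 0,"y": -0.07,"z": -0.1,"spin": 0,"claw": 0.23}])

```text
t: 11.75
eef_pos: [0.5351, -0.0483, 0.4532]
tool_rot: [3.135, -0.002, 0.172]
wrist_force: [-0.6, -13.2, 8.4]
finger_gap: 0.231
```

```bash
python3 look.py 14; python3 go.py
```

```text
t 11.8 pos [ 0.5353 -0.0472  0.454 ] rot [ 3.1355 -0.0033  0.1733] F [ 1.3 -5.9  4.4] gap 0.233
```

View pics/side14.png

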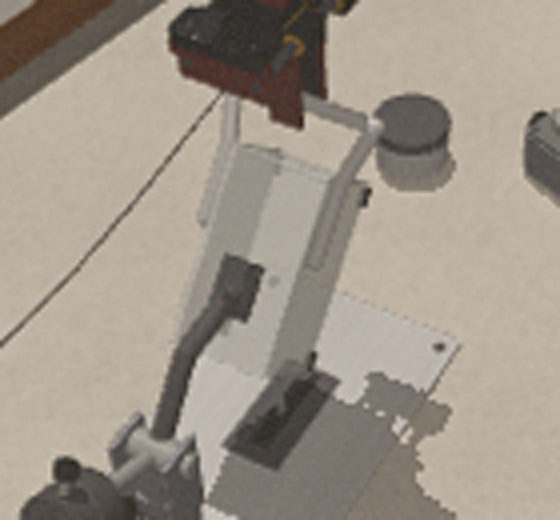

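θ≈0.82. One more small push, then lift straight out.

Call:
arm_command(targets=[{"x": 0,"y": -0.075,"z": -0.09,"spin": 0,"claw": 0.23},{"x": 0,"y": -0.075,"z": -0.09,"spin": 0,"claw": 0.23},{"x": 0,"y": -0.075,"z": -0.09,"spin": 0,"claw": 0.23},{"x": 0,"y": -0.08,"z": -0.09,"spin": 0,"claw": 0.23}])

```text
t: 12.2
eef_pos: [0.5323, -0.03, 0.4702]
tool_rot: [3.14, -0.001, 0.175]
wrist_force: [-0.3, 0.0, -0.6]
finger_gap: 0.231
```

Call:
arm_command(targets=[{"x": 0,"y": 0.05,"z": -0.5,"spin": 0,"claw": 0.23},{"x": 0,"y": 0.3,"z": -0.6,"spin": 0,"claw": 0.23},{"x": 0,"y": 0.6,"z": -0.4,"spin": 0,"claw": 0.23}])

```text
t: 12.5
eef_pos: [0.5406, -0.0737, 0.5464]
tool_rot: [-3.141, -0.002, 0.182]
wrist_force: [0.5, 0.9, -0.1]
finger_gap: 0.23
```

```bash
python3 look.py 15; python3 go.py
```

```text
t 12.55 pos [ 0.5413 -0.0807  0.5488] rot [ 3.1378 -0.0049  0.174 ] F [ 0.7 -4.8  1.7] gap 0.227
```

View pics/side15.png

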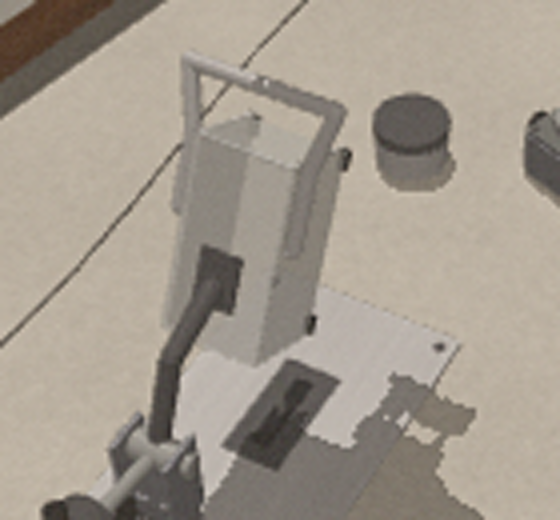

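The guard has left the finger and is tipping by itself (θ≈1.05). I'll back away and wait.

Call:
arm_command(targets=[{"x": 0,"y": 0.5,"z": -0.3,"spin": 0,"claw": 0.23},{"x": 0,"y": 0.5,"z": 0,"spin": 0,"claw": 0.23},{"x": 0,"y": 0.4,"z": 0,"spin": 0,"claw": 0.23},{"x": 0,"y": 0,"z": 0,"spin": 0,"claw": 0.23},{"x": 0,"y": 0,"z": 0,"spin": 0,"claw": 0.23}])

```text
t: 13.05
eef_pos: [0.5531, -0.1445, 0.5586]
tool_rot: [-3.141, 0.0, 0.177]
wrist_force: [0.2, 0.5, 0.2]
finger_gap: 0.231
```

Call:
arm_command(targets=[{"x": 0,"y": 0,"z": 0,"spin": 0,"claw": 0.23},{"x": 0,"y": 0,"z": 0,"spin": 0,"claw": 0.23},{"x": 0,"y": 0,"z": 0,"spin": 0,"claw": 0.23},{"x": 0,"y": 0,"z": 0,"spin": 0,"claw": 0.23},{"x": 0,"y": 0,"z": 0,"spin": 0,"claw": 0.23}])

```text
t: 13.55
eef_pos: [0.5533, -0.1452, 0.5587]
tool_rot: [3.142, -0.0, 0.177]
wrist_force: [-0.1, -0.2, 0.3]
finger_gap: 0.229
```

Call:
arm_command(targets=[{"x": 0,"y": 0,"z": 0,"spin": 0,"claw": 0.23},{"x": 0,"y": 0,"z": 0,"spin": 0,"claw": 0.23},{"x": 0,"y": 0,"z": 0,"spin": 0,"claw": 0.23},{"x": 0,"y": 0,"z": 0,"spin": 0,"claw": 0.23},{"x": 0,"y": 0,"z": 0,"spin": 0,"claw": 0.23}])

```text
t: 14.05
eef_pos: [0.5533, -0.1454, 0.5586]
tool_rot: [-3.142, 0.0, 0.177]
wrist_force: [-0.3, 0.4, -0.9]
finger_gap: 0.228
```

Call:
arm_command(targets=[{"x": 0,"y": 0,"z": 0,"spin": 0,"claw": 0.23},{"x": 0,"y": 0,"z": 0,"spin": 0,"claw": 0.23},{"x": 0,"y": 0,"z": 0,"spin": 0,"claw": 0.23},{"x": 0,"y": 0,"z": 0,"spin": 0,"claw": 0.23},{"x": 0,"y": 0,"z": 0,"spin": 0,"claw": 0.23}])

```text
t: 14.55
eef_pos: [0.5533, -0.1454, 0.5587]
tool_rot: [-3.142, -0.0, 0.177]
wrist_force: [-0.1, 0.7, -0.4]
finger_gap: 0.229
```

```bash
python3 look.py 16; python3 go.py
python3 - <<'E'
from h import *
import pickle
a=manip.grab_frame("side")["color"]; b=pickle.load(open("f.pkl","rb"))["side"]["color"]
cv2.imwrite("pics/side17.png",a)
d=cv2.absdiff(a,b).max(2)
print("diff tin",(d[140:170,295:330]>40).sum(),"sander",(d[240:290,160:212]>40).sum(),"push",(d[295:360,165:255]>40).sum(),"boxA",(d[140:182,338:385]>40).sum())
E
```

```text
t 14.6 pos [ 0.5533 -0.1454  0.5586] rot [3.1416e+00 1.0000e-04 1.7670e-01] F [-0.1  0.   0.7] gap 0.23
diff tin 0 sander 0 push 236 boxA 0
```

View pics/side16.png

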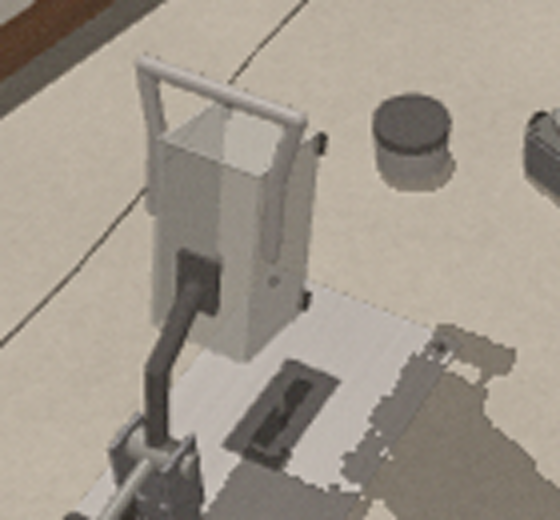

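View pics/side17.png

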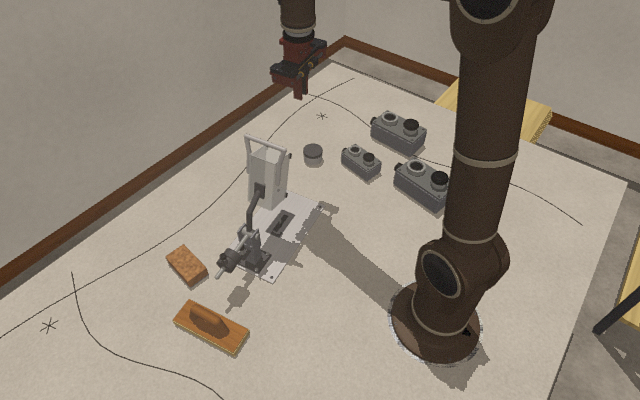

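The raised bar's corner is at (285.4,149.6) and the model for 1.3 rad gives (284.4,149.5), so the guard is on its stop. The only change in the push block's window is the counterweight's new shadow at (238,297). I'll check that the guard is at rest.

Call:
arm_command(targets=[{"x": 0,"y": 0,"z": 0,"spin": 0,"claw": 0.23},{"x": 0,"y": 0,"z": 0,"spin": 0,"claw": 0.23},{"x": 0,"y": 0,"z": 0,"spin": 0,"claw": 0.23},{"x": 0,"y": 0,"z": 0,"spin": 0,"claw": 0.23},{"x": 0,"y": 0,"z": 0,"spin": 0,"claw": 0.23}])

```text
t: 15.15
eef_pos: [0.5533, -0.1454, 0.5586]
tool_rot: [3.142, 0.0, 0.177]
wrist_force: [-0.1, -0.4, -0.2]
finger_gap: 0.231
```

Run:
```python
from h import *
import pickle
a=manip.grab_frame("side")["color"]; b=cv2.imread("pics/side17.png"); f=pickle.load(open("f.pkl","rb"))["side"]["color"]
print("moved since",(cv2.absdiff(a,b).max(2)[125:300,205:330]>40).sum())
d=cv2.absdiff(a,f).max(2)>40
ys,xs=np.nonzero(d[295:360,165:255]);print("push-window change rows",ys.min()+295,ys.max()+295,"cols",xs.min()+165,xs.max()+165)
print("handed in",manip.hand_in())
```

```text
moved since 0
push-window change rows 295 313 cols 225 254
the job is handed in; nothing more can be done
handed in None
```

The stop button was pressed and the guard is up against its stop. I handed the job in at about 15 s of the 56 s allowed; no verdict was reported.

- **Stop button:** I used the smallest of the three switch boxes (about 127×68 mm). With the guard down, I pressed its mushroom button until it bottomed out: about 6 mm of travel, 18 N at the end. I then let it spring back.
- **Guard:** The tool can only point straight down, so it could not get directly under the bar. I raised the bar by pressing a finger pad against it while moving up: first from behind, then from the front after about 0.22 rad. The two fingers stayed 20 mm apart around the 12 mm bar and never gripped it. Readings at the wrist stayed at or below about 16 N at the points I checked.
- **Regrip:** At about 0.25 rad the bar was close to the fingertips, so I let go briefly and took hold deeper. Past about 0.85 rad the guard tipped back by itself.

**Last checks:**
- The bar's corner was within about 1 pixel of where it should be at 1.3 rad, and nothing around the guard moved over the last half second.
- The arm was clear and the wrist force was near zero.
- The image around the tin, the sanding block and the switch box had not changed from the start.
- The push block's image window did change, in one corner. I take this to be the counterweight's new shadow, as the block looked unmoved, but I did not measure its position.
- I could not measure the guard's speed directly.

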